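# Scoop the terracotta dish against the plaster slab

### The job

The little terracotta test dish on the bench is freshly glazed, so do not touch it with the gripper: take the flat metal scoop by its blue grip, push the dish with it against the side of the plaster slab that it stands in front of until the dish rides on the scoop, and lift it clear. Set the scoop down level on top of the slab with the dish still upright in it, without dropping it, and let go. Leave the white dish where it is.

Things in the scene. Friction and masses are not known exactly. Their poses are not given: they have to be found in the camera images.
- scoop: Loose flat aluminium scoop 88 (x) by 135 (y) mm, 0.2 kg, lying flat. Floor 2 mm thick; side and back walls 2 mm thick, tops 16 mm up; front open. Upright blue grip block on it, 40 (x) by 24 (y) mm, top 64 mm above the underside: take it from above. Origin: underside, below the grip's middle. +y points to the straight front lip at y = 105 mm (side walls end at y = 85); back edge y = -30; z up.
- red_dish: Terracotta dish, the one to scoop: round, 44 mm across, 15 mm tall, 40 g. Foot 18 mm across; from it the underside slopes out to full width 6 mm up, so the scoop's lip slides under once a wall stops the dish. Origin: centre of the foot's underside, z up. Its centre starts 45 to 75 mm in front of the slab's near side.
- white_dish: White dish of the same shape and size, to be left alone. It stands beside the terracotta one along the same side of the slab, on either hand, at least 100 mm away centre to centre. Origin: centre of the foot's underside, z up.
- slab: White plaster slab fixed to the bench: a block 260 (x) by 220 (y) by 45 mm tall, flat top, upright sides. Origin: centre of its underside, z up. Its side at y = -110 mm, which the dishes stand in front of (the near side), is the wall to push against, moving along the slab's +y.

How it is judged:
By the outcome, as a careful person would: the job done as asked, in the order asked, and still so for the second after the job is handed in, with the robot touching nothing.
It also fails if it takes over 45 s, if anything falls off the work surface, if the arm or the gripper's body presses on something with over 40 N, if the wrist force passes 120 N, or if a joint passes its speed limit or range.

### The arm

A 6-joint arm with a two-finger parallel gripper is mounted at the origin on the work surface. World frame = base frame: x ahead of the robot, y to its left, z up, the work surface at z = 0. Lengths are in mm, angles in rad, forces in N, time in s.
With the tool pointing down it reaches from about 350 to 725 mm from the base axis. Payload 4.3 kg.
Tool frame: the origin (TCP) lies at the very end of the fingers, on their centre line; the grasp point (between the pads) lies 19 mm behind it; z points along the fingers, y is the line along which they close (so a half turn about z gives the same grasp; the last joint's range is limited). The gripper opens to 85 mm and grips with 20 to 120 N. Pads are 22 mm wide; open, the fingers measure 114 mm over their backs; the gripper's body (76 mm by 85 mm) begins 54 mm behind the grasp point. The pads swing forward as they close: fully open they stand 13 mm farther back than shut.
Start: joints at [-1.368, 0.377, 0.081, 1.274, 0, 1.46], TCP at [176.952, -547.133, 231.329] pointing down, gripper open.
Joint ranges: [-2.72, 2.72], [-0.84, 1.66], [-1.02, 1.22], [-1.77, 2.12], [-1.37, 1.28], [-3.14, 3.14]. Speed limits (rad/s): [2.57, 2.57, 3.14, 3.14, 3.14, 3.14].

### API

Orientations are given as a rotation vector (axis times angle).
In Python, from plant import bot gives the robot as it stands.
- The arm moves only by the tool play_rows, never from a script. Its argument "series" is a list of rows, each an object with "xyz": the shift along the tool's x, y, z in m, a list of three; "twist": the turn about the tool's z in degrees. A call has 1 to 10 rows; each row shifts and turns the commanded pose from where the row before left it, along the tool's axes as they then stand; what a row does not reach is not made up. A row lasts 1/12 s, in which the tool goes at most 41.7 mm and 7.16 degrees, less where a joint would pass 70% of its speed; a pose out of reach is approached as far as the arm can. A call with a gripper value outside its range is refused whole. "gripper" is the opening, from 0 (shut) to 1 (fully open), set as the call begins (left out, the last holds). The fingers move at their own pace and stop on an object; "squeeze" is the grip in N (left out, the last holds). Time passes only in rows, so rows that do not move let the fingers close. It gives the time, the measured TCP pose, the force, the opening and the grip force at its end, in the units of the state.
- bot.get_state(): the state, without advancing time (a new reading comes with each control period).
- bot.capture(name): name is "scene" or "top" or "wrist"; returns a dict with "image" (384x512x3 uint8, red, green, blue), "mtx" (3x3 intrinsics, pixels), "R" (3x3) and "t" (3): a world point X has camera coordinates R X + t. Camera axes: x right, y down, z forward; pixel columns grow to the right and rows downward; lengths in mm; the calibration is good to about 2 mm. A picture is of the moment at which its call begins. There is no depth.
- bot.close_job(): hands the job in; it is judged then, once.
The state is a dict: "t": time; "joints": joint angles; "qvel": joint speeds; "effort": joint torques, N m; "position": TCP position; "orientation": TCP orientation; "ft_force": force on the tool from outside, world axes, zero at the start; "torque": the same for the moment, N m; "width": finger opening in mm; "gripper_force": force on a finger pad.
Only numpy, scipy, OpenCV 4.12 (cv2) and the standard library are available. Lean on these libraries where they do the work, as an engineer would, in place of code of your own. Each camera call takes 0.05 s, during which the arm holds its last target. There are 200 camera calls.

## Working session

There is one attempt and no reset: what is moved stays moved. The work goes in short steps, Python scripts to look and compute and a tool call to move; the robot and the scene stay as the last step left them, time stands still between calls to the robot, and variables do not carry over. Pictures are saved under pics/ and viewed, at most 10 in all, crops included, and the job is handed in when it is done.

Besides the shell and the picture viewer there is one more tool, called in YAML: its name, and indented under it one key for each argument. play_rows: Moves the arm, as the interface text tells. Its arguments: {"type":"object","properties":{"series":{"type":"array"},"gripper":{"type":"number"},"squeeze":{"type":"number"}},"required":["series"]}

```bash
mkdir -p pics; python3 - <<'E'
from plant import bot
import cv2,pickle
c=bot.capture("top"); cv2.imwrite("pics/top1.png",c["image"][:,:,::-1]); pickle.dump(c,open("top1.pkl","wb"))
s=bot.get_state(); print(s); print(c["mtx"],c["R"],c["t"])
E
```

```text
{'t': 0.05, 'joints': array([-1.36827527e+00,  3.78087536e-01,  7.96604431e-02,  1.27442375e+00,
       -3.34305686e-05,  1.46053363e+00]), 'qvel': array([-0.0008339 , -0.00170735,  0.00038887, -0.00082482,  0.00023512,
       -0.00198627]), 'effort': array([ 1.69269577e-03, -4.65114248e+01,  2.70861053e+01,  1.27820252e-02,
       -1.98115517e-04, -7.34723983e-06]), 'position': array([ 176.81664251, -546.45336662,  230.36030191]), 'orientation': array([-3.10122593e+00, -4.88999842e-01,  2.01141781e-04]), 'ft_force': array([ 0.24791641, -0.66445034,  0.20514542]), 'torque': array([ 0.02064002,  0.08472995, -0.0144379 ]), 'gripper_force': 0.0, 'width': 85.16089884713368}
[[395.1345432    0.         261.68741078]
 [  0.         395.1345432  189.57720652]
 [  0.           0.           1.        ]] [[ 0.02760577 -0.99889829  0.03794891]
 [-0.99873055 -0.02916149 -0.04107185]
 [ 0.04213325 -0.03676692 -0.99843527]] [-53.61739423 558.79257853 775.73310451]
```

View pics/top1.png

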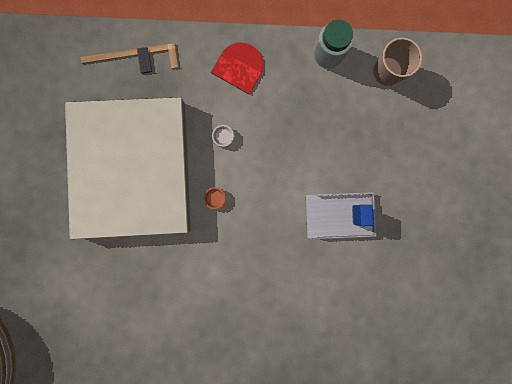

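The top view shows the slab with top corners at about (66,102), (182,98), (187,233) and (70,238). The red dish is at (215,198), the white dish at (223,135), and the scoop spans (307–375, 194–238) with its blue grip at (363,215) and its lip pointing left, towards the slab. Next I'll measure these.

```bash
cat > h.py <<'E'
import numpy as np,cv2
def ray(c,uv,z):
    R,t=c["R"],c["t"]; uv=np.atleast_2d(uv).astype(float)
    d=(np.linalg.inv(c["mtx"])@np.c_[uv,np.ones(len(uv))].T).T@R
    o=-R.T@t
    return o+d*((z-o[2])/d[:,2])[:,None]
def proj(c,X):
    p=(np.atleast_2d(X)@c["R"].T+c["t"])@c["mtx"].T; return p[:,:2]/p[:,2:]
def blob(im,mask,n=3):
    k,l,s,ce=cv2.connectedComponentsWithStats(mask.astype(np.uint8))
    return sorted([(int(s[i,4]),ce[i].round(1).tolist(),s[i,:4].tolist(),i) for i in range(1,k)],reverse=True)[:n],l
E
python3 - <<'E'
from h import *; import pickle
c=pickle.load(open("top1.pkl","rb")); im=c["image"].astype(int); r,g,b=im[...,0],im[...,1],im[...,2]
o,l=blob(im,(b>r+50)&(b>g+40)); print("blue",o)
m=(l==o[0][3]); print(cv2.minAreaRect(np.argwhere(m)[:,::-1].astype(np.float32)))
print("grip top@64",ray(c,o[0][1],64))
sub=np.zeros_like(r,bool); sub[175:220,195:240]=1
o,_=blob(im,sub&(r>g+40)); print("red",o,ray(c,o[0][1],10))
sub=np.zeros_like(r,bool); sub[115:155,205:245]=1
o,_=blob(im,sub&(r>135)); print("white",o,ray(c,o[0][1],10))
m=(r>165)&(r-b>10)&(r-b<50); o,l=blob(im,m); print("slab",o[:1])
q=cv2.approxPolyDP(cv2.convexHull(np.argwhere(l==o[0][3])[:,::-1].astype(np.int32)),6,True)[:,0]
print(q.tolist(),ray(c,q,45).round(1).tolist(), [float(np.linalg.norm(a)) for a in np.diff(ray(c,np.r_[q,q[:1]],45),axis=0)])
cv2.imwrite("pics/crop1.png",cv2.resize(c["image"][180:250,195:395,::-1],None,fx=4,fy=4,interpolation=cv2.INTER_CUBIC))
E
```

```text
blue [(406, [362.6, 214.8], [353, 205, 20, 21], 1)]
((362.5, 215.0), (20.0, 19.0), 90.0)
grip top@64 [[ 516.07033791 -226.66692354   64.        ]]
red [(332, [215.0, 197.9], [204, 187, 22, 22], 1)] [[540.90695845  54.68731605  10.        ]]
white [(729, [228.0, 132.9], [212, 115, 33, 40], 1), (9, [242.4, 134.0], [241, 132, 4, 4], 3), (1, [244.0, 138.0], [244, 138, 1, 1], 4)] [[671.99897712  32.94438243  10.        ]]
slab [(15781, [125.1, 167.6], [65, 98, 122, 141], 8)]
[[186, 232], [70, 238], [65, 103], [180, 98]] [[474.3, 104.4, 45.0], [457.7, 319.3, 45.0], [711.9, 340.6, 45.0], [729.7, 124.9, 45.0]] [215.52864704833888, 255.02989409532194, 216.46221824196653, 256.1754348639692]
```

View pics/crop1.png

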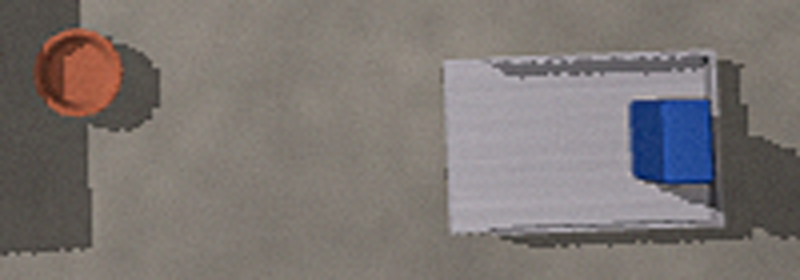

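In the 4x crop, the lip corners are at (445,60) and (451,233), the back wall-top corners at (714,51) and (722,226), and the grip's top face covers x 664–711, y 100–183. The red dish is a little to the left at about (79,73). I'll fit the scoop and slab poses from these points.

```bash
cat > fit.py <<'E'
from h import *
from scipy.optimize import least_squares
def T(p,X):
    X=np.asarray(X,float); a=p[2]; co,si=np.cos(a),np.sin(a)
    return np.c_[p[0]+co*X[:,0]-si*X[:,1],p[1]+si*X[:,0]+co*X[:,1],X[:,2]]
def fit(c,uv,X,p0):
    s=least_squares(lambda p:(proj(c,T(p,X))-uv).ravel(),p0,x_scale=[10,10,.1]); return s.x,np.abs(s.fun).max()
E
python3 - <<'E'
from fit import *; import pickle
c=pickle.load(open("top1.pkl","rb"))
uv=np.array([[445,60],[451,233],[714,51],[722,226],[664,100],[711,100],[711,183],[663,182]])/4.+[195-.4,180-.4]
X=[[44,105,2],[-44,105,2],[44,-30,16],[-44,-30,16],[20,12,64],[20,-12,64],[-20,-12,64],[-20,12,64]]
p,e=fit(c,uv,X,[516,-226,0]); print("scoop",p,np.degrees(p[2]),e)
q,e=fit(c,np.array([[186.5,232.5],[70,238.5],[65,102.5],[181,97.5]]),[[-130,-110,45],[-130,110,45],[130,110,45],[130,-110,45]],[600,220,0]); print("slab",q,np.degrees(q[2]),e)
for n,u in(("red",[215,197.9]),("white",[223,135.5])):
    d=ray(c,[u],12)[0][:2]-q[:2]; a=q[2]; R=np.array([[np.cos(a),np.sin(a)],[-np.sin(a),np.cos(a)]])
    print(n,d+q[:2],"in slab",R@d)
print("r grip",np.hypot(*p[:2]))
from scipy.spatial.transform import Rotation as Ro
from plant import bot
print(Ro.from_rotvec(bot.get_state()["orientation"]).as_matrix().round(3))
E
```

```text
scoop [ 5.15776846e+02 -2.34313778e+02  5.74676321e-02] 3.292652777200537 1.0241779981051309
slab [5.93475264e+02 2.21527390e+02 7.95804794e-02] 4.559625600770042 0.9769540019684086
red [540.8714229   54.52663529] in slab [ -65.71333414 -162.29039989]
white [666.05304297  42.64453619] in slab [  58.12751879 -184.08639554]
r grip 566.5056941595287
[[ 0.951  0.308 -0.   ]
 [ 0.308 -0.951  0.002]
 [ 0.    -0.002 -1.   ]]
```

Poses are consistent with the given sizes: the red dish is 52 mm in front of the slab, the white one 125 mm from it, and the fit errors are about 1 px. I'll close the fingers along the scoop's y, using the half-turn so joint 6 stays in range.

play_rows:
  series:
    - {"xyz": [0.03,-0.0137,0],"twist": 0}
    - {"xyz": [0.03,-0.0137,0],"twist": 0}
    - {"xyz": [0.03,-0.0137,0],"twist": 0}
    - {"xyz": [0.03,-0.0137,0],"twist": 0}
    - {"xyz": [0.03,-0.0137,0],"twist": 0}
    - {"xyz": [0.03,-0.0137,0],"twist": 0}
    - {"xyz": [0.03,-0.0137,0],"twist": 0}
    - {"xyz": [0.03,-0.0137,0],"twist": 0}
    - {"xyz": [0.03,-0.0137,0],"twist": 0}
    - {"xyz": [0.03,-0.0137,0],"twist": 0}
  gripper: 1

```text
t: 0.88
position: [420.9, -322.9, 230.8]
orientation: [-3.102, -0.489, 0.001]
ft_force: [-0.1, 0.1, -0.9]
width: 85.4
gripper_force: 0.0
```

play_rows:
  series:
    - {"xyz": [0.03,-0.0137,0],"twist": 0}
    - {"xyz": [0.03,-0.0137,0],"twist": 0}
    - {"xyz": [0.03,-0.0137,0],"twist": 0}
    - {"xyz": [0.03,-0.0137,0],"twist": 0}
    - {"xyz": [0,0,0.006],"twist": -7}
    - {"xyz": [0,0,0.006],"twist": -7}
    - {"xyz": [0,0,0.006],"twist": -7}
    - {"xyz": [0,0,0.006],"twist": -7}
    - {"xyz": [0,0,0.006],"twist": -7}
    - {"xyz": [0,0,0.006],"twist": -7}

```text
t: 1.72
position: [517.1, -235.0, 194.3]
orientation: [-2.716, -1.577, 0.001]
ft_force: [-0.2, -0.3, -0.1]
width: 85.5
gripper_force: 0.0
```

play_rows:
  series:
    - {"xyz": [0,0,0.006],"twist": -7}
    - {"xyz": [0,0,0.006],"twist": -7}
    - {"xyz": [0,0,0.006],"twist": -7}
    - {"xyz": [0,0,0.006],"twist": -7}
    - {"xyz": [0,0,0.006],"twist": -7}
    - {"xyz": [0,0,0.006],"twist": -7}
    - {"xyz": [0,0,0.006],"twist": -7}
    - {"xyz": [0,0,0.006],"twist": -7}
    - {"xyz": [0,0,0.006],"twist": -7}
    - {"xyz": [0,0,0.006],"twist": -7}

```text
t: 2.55
position: [516.9, -235.0, 134.3]
orientation: [-1.32, -2.849, -0.0]
ft_force: [0.5, -0.1, -0.2]
width: 85.4
gripper_force: 0.0
```

play_rows:
  series:
    - {"xyz": [0,0,0],"twist": -7}
    - {"xyz": [0,0,0],"twist": -7}
    - {"xyz": [0,0,0],"twist": -7}
    - {"xyz": [0,0,0],"twist": -7}
    - {"xyz": [0,0,0],"twist": -7}
    - {"xyz": [0,0,0],"twist": -7}
    - {"xyz": [0,0,0],"twist": -7}
    - {"xyz": [0,0,0],"twist": -4.3}
    - {"xyz": [0,0,0],"twist": 0}
    - {"xyz": [0,0,0],"twist": 0}

```text
t: 3.38
position: [517.1, -235.1, 134.8]
orientation: [0.085, -3.139, -0.001]
ft_force: [0.4, 0.1, 0.4]
width: 85.4
gripper_force: 0.0
```

```bash
cat > st.py <<'E'
from plant import bot
import numpy as np
from scipy.spatial.transform import Rotation as Ro
def st():
    s=bot.get_state(); M=Ro.from_rotvec(s["orientation"]).as_matrix()
    print("t",s["t"],"pos",s["position"].round(1),"yhead",np.degrees(np.arctan2(M[1,1],M[0,1])).round(2),"z",M[:,2].round(4),"j",s["joints"].round(2),"F",s["ft_force"].round(1),"w",s["width"],s["gripper_force"])
    return s,M
if __name__=="__main__":
    s,M=st(); print("to grip, tool:",M.T@(np.array([515.8,-234.3,26])-s["position"]))
E
python3 st.py
```

```text
t 3.3833 pos [ 517.1 -235.1  134.8] yhead 93.1 z [-1.e-03  5.e-04 -1.e+00] j [-0.54  0.41 -0.13  1.04 -0.   -0.59] F [0.4 0.1 0.4] w 85.41977291318406 0.0
to grip, tool: [  1.17526983   0.8505176  108.76764469]
```

play_rows:
  series:
    - {"xyz": [0.001,0.001,0.025],"twist": 0}
    - {"xyz": [0,0,0.025],"twist": 0}
    - {"xyz": [0,0,0.022],"twist": 0}
    - {"xyz": [0,0,0.018],"twist": 0}
    - {"xyz": [0,0,0.012],"twist": 0}
    - {"xyz": [0,0,0.006],"twist": 0}
    - {"xyz": [0,0,0],"twist": 0}

```text
t: 3.97
position: [515.1, -233.7, 25.7]
orientation: [0.086, -3.138, -0.003]
ft_force: [0.8, -0.0, 0.6]
width: 85.4
gripper_force: 0.0
```

play_rows:
  series:
    - {"xyz": [0,0,0],"twist": 0}
    - {"xyz": [0,0,0],"twist": 0}
    - {"xyz": [0,0,0],"twist": 0}
    - {"xyz": [0,0,0],"twist": 0}
    - {"xyz": [0,0,0],"twist": 0}
    - {"xyz": [0,0,0],"twist": 0}
    - {"xyz": [0,0,0],"twist": 0}
    - {"xyz": [0,0,0],"twist": 0}
  gripper: 0
  squeeze: 70

```text
t: 4.63
position: [517.2, -235.0, 28.2]
orientation: [-0.088, 3.139, -0.002]
ft_force: [-0.7, 0.5, 5.4]
width: 23.1
gripper_force: 69.4
```

```bash
python3 - <<'E'
from st import *; import pickle,cv2
st()
c=bot.capture("wrist"); cv2.imwrite("pics/w1.png",c["image"][:,:,::-1]); pickle.dump(c,open("w1.pkl","wb"))
E
```

```text
t 4.6333 pos [ 517.2 -235.    28.2] yhead 93.22 z [ 0.0016 -0.0011 -1.    ] j [-0.54  0.5  -0.28  0.79 -0.   -0.59] F [-0.7  0.5  5.4] w 23.118318275103125 69.44011688232422
```

View pics/w1.png

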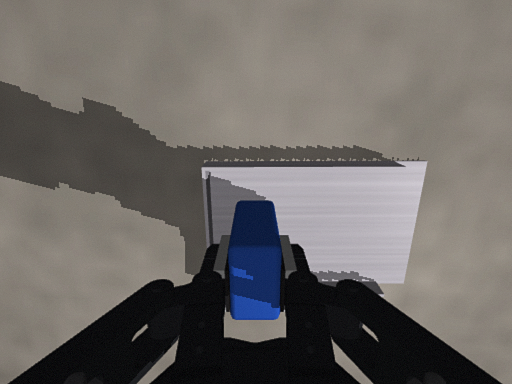

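The wrist view shows the blue grip (255,260) held between both pads, with the scoop flat and its lip to the right. Next I'll lift slightly, align with the slab, shift 47 mm sideways and move 130 mm forward.

play_rows:
  series:
    - {"xyz": [0,0,-0.004],"twist": -1.3}
    - {"xyz": [0,0,-0.004],"twist": 0}
    - {"xyz": [-0.006,0.015,0],"twist": 0}
    - {"xyz": [-0.006,0.018,0],"twist": 0}
    - {"xyz": [-0.007,0.018,0],"twist": 0}
    - {"xyz": [-0.007,0.018,0],"twist": 0}
    - {"xyz": [-0.007,0.018,0],"twist": 0}
    - {"xyz": [-0.007,0.018,0],"twist": 0}
    - {"xyz": [-0.007,0.015,0],"twist": 0}
    - {"xyz": [0,0.01,0],"twist": 0}

```text
t: 5.52
position: [553.7, -99.5, 35.1]
orientation: [-0.127, 3.139, 0.001]
ft_force: [0.6, 0.1, -1.2]
width: 23.5
gripper_force: 68.9
```

```bash
python3 - <<'E'
from st import *; import pickle,cv2
st()
c=bot.capture("top"); pickle.dump(c,open("top2.pkl","wb")); d=bot.capture("scene"); pickle.dump(d,open("sc2.pkl","wb"))
a=cv2.resize(c["image"][150:270,170:340],None,fx=4,fy=4)[:300*2]
cv2.imwrite("pics/top2.png",a[:,:,::-1]); cv2.imwrite("pics/sc2.png",d["image"][:,:,::-1])
E
```

```text
t 5.5167 pos [553.7 -99.5  35.1] yhead 94.62 z [ 1.e-04  6.e-04 -1.e+00] j [-0.29  0.49 -0.28  0.8   0.   -0.37] F [ 0.6  0.1 -1.2] w 23.52607981965806 68.88938784599304
```

View pics/top2.png

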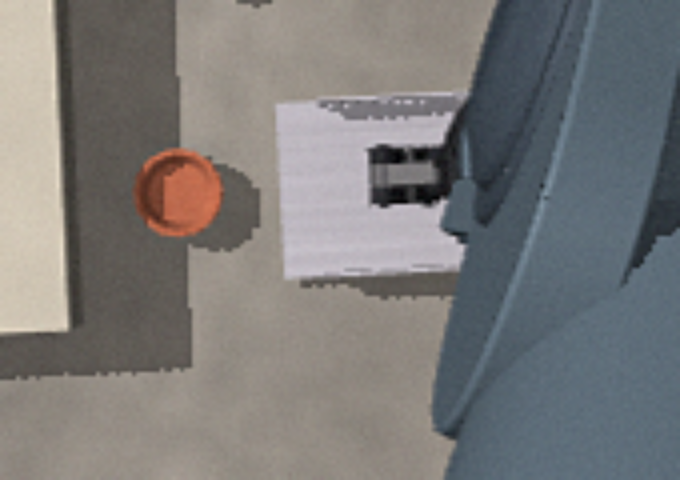

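View pics/sc2.png

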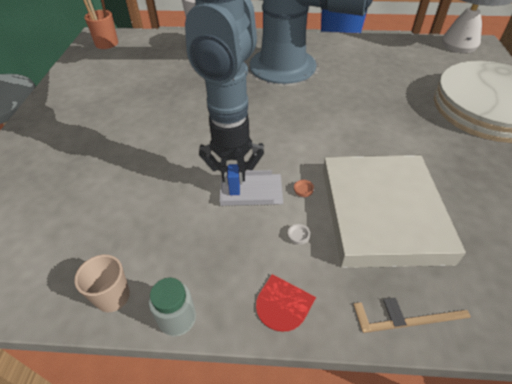

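The crop shows the lip from (277,103) to (285,278) squarely facing the dish at (178,193), with the slab edge at about x=60–72. The scene view confirms that the scoop is held level in front of the red dish and the white dish is well to the side. I'll work out the gaps next.

```bash
python3 - <<'E'
from fit import *; import pickle
c=pickle.load(open("top2.pkl","rb")); o=[170-.4,150-.4]
L=ray(c,np.array([[277,103],[285,278]])/4+o,8); D=ray(c,np.array([[178,193]])/4+o,13)[0]; E=ray(c,np.array([[56,0],[71,330]])/4+o,45)
a=np.arctan2(*(L[0]-L[1])[:2][::-1]); e=np.arctan2(*(E[0]-E[1])[:2][::-1])
print("lip",L.round(1).tolist(),np.linalg.norm(L[0]-L[1]),np.degrees(a),"edge",E.round(1).tolist(),np.degrees(e))
x=np.array([np.cos(e),np.sin(e)]); y=np.array([-x[1],x[0]]); m=L.mean(0)[:2]
print("dish rel lip",(D[:2]-m)@x,(D[:2]-m)@y,"lip->wall",(E[0][:2]-m)@y,"dish->wall",(E[0][:2]-D[:2])@y)
print("lip from tcp", (m-[553.7,-99.5])@y,(m-[553.7,-99.5])@x)
E
```

```text
lip [[587.5, 8.7, 8.0], [500.1, 2.1, 8.0]] 87.62233471383227 4.32651853895802 edge [[630.6, 114.5, 45.0], [474.2, 101.8, 45.0]] 4.617084566154192
dish rel lip 1.2105726845923894 50.90072971632726 lip->wall 101.73112889024681 dish->wall 50.83039917391955
lip from tcp 105.35072643436197 -1.4313742390274224
```

play_rows:
  series:
    - {"xyz": [0,0,0.004],"twist": 0}
    - {"xyz": [0,0,0.003],"twist": 0}
    - {"xyz": [0,0,0.001],"twist": 0}
    - {"xyz": [0,0,0],"twist": 0}
    - {"xyz": [0,0,0],"twist": 0}

```text
t: 6.03
position: [552.8, -102.0, 28.2]
orientation: [-0.122, 3.139, 0.0]
ft_force: [-3.4, 2.9, 7.4]
width: 23.3
gripper_force: 70.3
```

play_rows:
  series:
    - {"xyz": [0,0.008,0],"twist": 0}
    - {"xyz": [0,0.01,0],"twist": 0}
    - {"xyz": [0,0.01,0],"twist": 0}
    - {"xyz": [0,0.007,0],"twist": 0}
    - {"xyz": [0,0.005,0],"twist": 0}
    - {"xyz": [0,0.005,0],"twist": 0}
    - {"xyz": [0,0.005,0],"twist": 0}
    - {"xyz": [0,0.005,0],"twist": 0}
    - {"xyz": [0,0.005,0],"twist": 0}

```text
t: 6.78
position: [549.7, -41.9, 28.2]
orientation: [-0.123, 3.137, -0.004]
ft_force: [-0.1, -4.4, 5.7]
width: 23.5
gripper_force: 69.9
```

```bash
python3 st.py
```

```text
t 6.7833 pos [549.7 -41.9  28.2] yhead 94.49 z [ 0.0027 -0.0025 -1.    ] j [-0.19  0.47 -0.33  0.76 -0.   -0.27] F [-0.1 -4.4  5.7] w 23.473255897183858 69.86352324485779
to grip, tool: [  48.84269408 -189.10982557    2.60345547]
```

play_rows:
  series:
    - {"xyz": [0,0.004,0],"twist": 0}
    - {"xyz": [0,0.004,0],"twist": 0}
    - {"xyz": [0,0.004,0],"twist": 0}
    - {"xyz": [0,0.004,0],"twist": 0}
    - {"xyz": [0,0.004,0],"twist": 0}
    - {"xyz": [0,0.004,0],"twist": 0}
    - {"xyz": [0,0.004,0],"twist": 0}
    - {"xyz": [0,0.004,0],"twist": 0}
    - {"xyz": [0,0.004,0],"twist": 0}

```text
t: 7.53
position: [546.8, -6.2, 28.2]
orientation: [-0.123, 3.137, -0.004]
ft_force: [0.3, -5.5, 5.7]
width: 23.3
gripper_force: 69.8
```

```bash
python3 - <<'E'
from st import *; import pickle,cv2
st()
c=bot.capture("top"); d=bot.capture("scene"); pickle.dump(c,open("top3.pkl","wb"))
a=cv2.resize(c["image"][150:250,170:270],None,fx=4,fy=4); b=cv2.resize(d["image"][150:250,230:330],None,fx=4,fy=4)
cv2.imwrite("pics/p3.png",np.hstack([a,b])[:,:,::-1])
E
```

```text
t 7.5333 pos [546.8  -6.2  28.2] yhead 94.48 z [ 0.0027 -0.0027 -1.    ] j [-0.13  0.47 -0.34  0.76 -0.   -0.2 ] F [ 0.3 -5.5  5.7] w 23.28552055540504 69.82801079750061
```

View pics/p3.png

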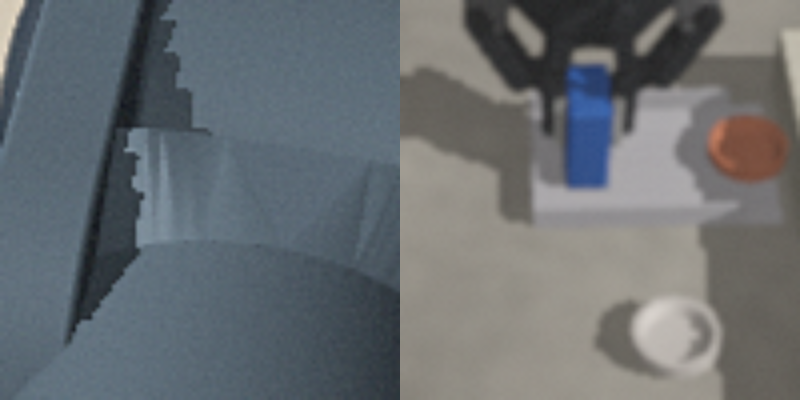

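The top camera is blocked. In the scene crop, the red dish (748,147) overlaps the scoop floor near the lip, and the white dish (676,335) is undisturbed. I'll go the last few millimetres, watching the force.

play_rows:
  series:
    - {"xyz": [0,0.002,0],"twist": 0}
    - {"xyz": [0,0.002,0],"twist": 0}
    - {"xyz": [0,0.001,0],"twist": 0}
    - {"xyz": [0,0,0],"twist": 0}

```text
t: 7.97
position: [546.4, -1.1, 28.2]
orientation: [-0.123, 3.137, -0.004]
ft_force: [0.6, -4.3, 5.5]
width: 23.3
gripper_force: 70.0
```

play_rows:
  series:
    - {"xyz": [0,0.001,0],"twist": 0}
    - {"xyz": [0,0.001,0],"twist": 0}
    - {"xyz": [0,0,0],"twist": 0}

```text
t: 8.22
position: [546.2, 0.8, 28.2]
orientation: [-0.123, 3.137, -0.004]
ft_force: [0.7, -4.8, 6.0]
width: 23.0
gripper_force: 70.0
```

```bash
python3 st.py
```

```text
t 8.2167 pos [546.2   0.8  28.2] yhead 94.49 z [ 0.0026 -0.0024 -1.    ] j [-0.11  0.47 -0.34  0.76 -0.   -0.19] F [ 0.7 -4.8  6. ] w 22.993043223898802 69.97099041938782
to grip, tool: [  48.77873281 -232.01003706    2.70267345]
```

play_rows:
  series:
    - {"xyz": [0,-0.001,0],"twist": 0}
    - {"xyz": [0,-0.003,0],"twist": 0}
    - {"xyz": [0,-0.004,0],"twist": 0}
    - {"xyz": [0,-0.005,-0.001],"twist": 0}
    - {"xyz": [0,-0.005,-0.002],"twist": 0}
    - {"xyz": [0,-0.004,-0.002],"twist": 0}
    - {"xyz": [0,-0.002,-0.003],"twist": 0}
    - {"xyz": [0,-0.001,-0.004],"twist": 0}
    - {"xyz": [0,0,-0.003],"twist": 0}
    - {"xyz": [0,0,-0.001],"twist": 0}

```text
t: 9.05
position: [547.3, -23.5, 43.8]
orientation: [-0.124, 3.138, -0.0]
ft_force: [0.9, 0.0, -3.4]
width: 23.1
gripper_force: 68.8
```

```bash
python3 - <<'E'
from st import *; import pickle,cv2
st()
c=bot.capture("wrist"); d=bot.capture("scene")
a=cv2.resize(c["image"],(400,300)); b=cv2.resize(d["image"][150:225,220:320],None,fx=4,fy=4)
cv2.imwrite("pics/p4.png",np.hstack([a,b])[:,:,::-1])
E
```

```text
t 9.05 pos [547.3 -23.5  43.8] yhead 94.51 z [ 7.e-04 -0.e+00 -1.e+00] j [-0.16  0.45 -0.32  0.8   0.   -0.24] F [ 0.9  0.  -3.4] w 23.089124235833367 68.84308218955994
```

View pics/p4.png

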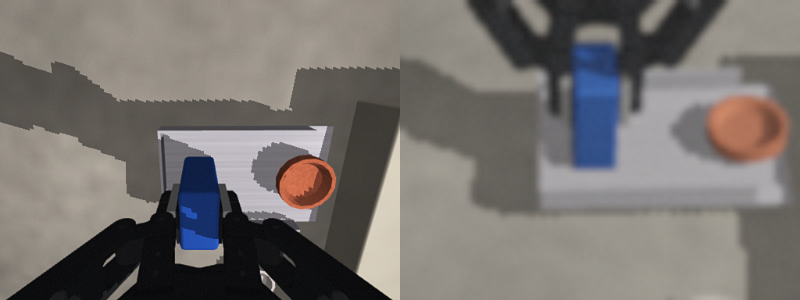

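Both views show the red dish upright on the scoop floor near the lip (wrist 305,182), with the scoop off the bench. Next I'll lift clear, then carry it gently over the slab.

play_rows:
  series:
    - {"xyz": [0,0,-0.002],"twist": 0}
    - {"xyz": [0,0,-0.005],"twist": 0}
    - {"xyz": [0,0,-0.008],"twist": 0}
    - {"xyz": [0,0,-0.009],"twist": 0}
    - {"xyz": [0,0,-0.009],"twist": 0}
    - {"xyz": [0,0,-0.008],"twist": 0}
    - {"xyz": [0,0,-0.007],"twist": 0}
    - {"xyz": [0,0,-0.004],"twist": 0}
    - {"xyz": [0,0,-0.003],"twist": 0}
    - {"xyz": [0,0,-0.001],"twist": 0}

```text
t: 9.98
position: [547.2, -23.4, 99.9]
orientation: [-0.124, 3.138, -0.0]
ft_force: [0.6, -0.6, -2.3]
width: 22.8
gripper_force: 68.8
```

play_rows:
  series:
    - {"xyz": [0,0.002,0],"twist": 0}
    - {"xyz": [0,0.004,0],"twist": 0}
    - {"xyz": [0,0.006,0],"twist": 0}
    - {"xyz": [0,0.008,0],"twist": 0}
    - {"xyz": [0,0.01,0],"twist": 0}
    - {"xyz": [0,0.012,0],"twist": 0}
    - {"xyz": [0,0.013,0],"twist": 0}
    - {"xyz": [0,0.013,0],"twist": 0}
    - {"xyz": [0,0.013,0],"twist": 0}
    - {"xyz": [0,0.013,0],"twist": 0}

```text
t: 10.82
position: [539.3, 72.0, 99.3]
orientation: [-0.125, 3.139, 0.0]
ft_force: [-0.3, -0.2, -2.5]
width: 23.2
gripper_force: 68.8
```

play_rows:
  series:
    - {"xyz": [0,0.013,0],"twist": 0}
    - {"xyz": [0,0.013,0],"twist": 0}
    - {"xyz": [0,0.013,0],"twist": 0}
    - {"xyz": [0,0.013,0],"twist": 0}
    - {"xyz": [0,0.012,0],"twist": 0}
    - {"xyz": [0,0.011,0],"twist": 0}
    - {"xyz": [0,0.01,0],"twist": 0}
    - {"xyz": [0,0.009,0],"twist": 0}
    - {"xyz": [0,0.008,0],"twist": 0}
    - {"xyz": [0,0.007,0],"twist": 0}

```text
t: 11.65
position: [530.9, 179.7, 99.3]
orientation: [-0.124, 3.139, -0.0]
ft_force: [-0.4, 0.3, -2.7]
width: 23.5
gripper_force: 68.8
```

play_rows:
  series:
    - {"xyz": [0,0.005,0],"twist": 0}
    - {"xyz": [0,0.004,0],"twist": 0}
    - {"xyz": [0,0.002,0],"twist": 0}
    - {"xyz": [0,0.001,0],"twist": 0}
    - {"xyz": [0,0,0],"twist": 0}

```text
t: 12.07
position: [530.1, 190.9, 99.3]
orientation: [-0.124, 3.139, -0.0]
ft_force: [-0.4, -0.6, -2.1]
width: 23.6
gripper_force: 68.8
```

```bash
python3 - <<'E'
from st import *; import cv2
s,M=st(); a=.0796; d=s["position"][:2]-[593.5,221.5]
print("slab xy",np.cos(a)*d[0]+np.sin(a)*d[1],-np.sin(a)*d[0]+np.cos(a)*d[1])
c=bot.capture("wrist"); d=bot.capture("scene")
a=cv2.resize(c["image"],(400,300)); b=cv2.resize(d["image"][120:270,280:480],(400,300))
cv2.imwrite("pics/p5.png",np.hstack([a,b])[:,:,::-1])
E
```

```text
t 12.0667 pos [530.1 190.9  99.3] yhead 94.51 z [ 0.e+00 -2.e-04 -1.e+00] j [ 0.23  0.43 -0.2   0.95 -0.    0.15] F [-0.4 -0.6 -2.1] w 23.597802542492815 68.76221895217896
slab xy -65.6850192669084 -25.50119203846108
```

View pics/p5.png

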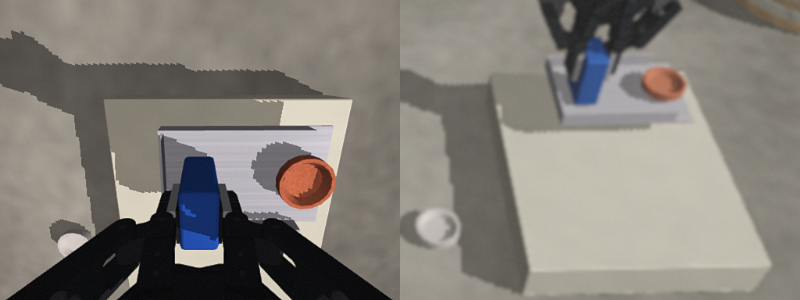

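The dish hasn't moved on the scoop (305,182), and the scoop is above the slab and inside its edges. I'll lower it.

play_rows:
  series:
    - {"xyz": [0,0,0.002],"twist": 0}
    - {"xyz": [0,0,0.004],"twist": 0}
    - {"xyz": [0,0,0.005],"twist": 0}
    - {"xyz": [0,0,0.004],"twist": 0}
    - {"xyz": [0,0,0.003],"twist": 0}
    - {"xyz": [0,0,0.002],"twist": 0}
    - {"xyz": [0,0,0.002],"twist": 0}
    - {"xyz": [0,0,0.001],"twist": 0}
    - {"xyz": [0,0,0.001],"twist": 0}
    - {"xyz": [0,0,0],"twist": 0}

```text
t: 13.0
position: [530.0, 190.9, 75.2]
orientation: [0.124, -3.139, 0.0]
ft_force: [1.1, 0.2, -2.6]
width: 23.2
gripper_force: 68.8
```

play_rows:
  series:
    - {"xyz": [0,0,0.0007],"twist": 0}
    - {"xyz": [0,0,0.0007],"twist": 0}
    - {"xyz": [0,0,0.0006],"twist": 0}
    - {"xyz": [0,0,0],"twist": 0}

```text
t: 13.33
position: [530.1, 190.9, 73.3]
orientation: [-0.124, 3.139, -0.0]
ft_force: [-0.5, 0.4, -2.7]
width: 23.5
gripper_force: 68.9
```

play_rows:
  series:
    - {"xyz": [0,0,0.0005],"twist": 0}
    - {"xyz": [0,0,0.0005],"twist": 0}
    - {"xyz": [0,0,0],"twist": 0}

```text
t: 13.58
position: [530.1, 191.0, 73.2]
orientation: [-0.124, 3.138, -0.0]
ft_force: [-2.9, 0.0, 4.0]
width: 23.3
gripper_force: 70.0
```

play_rows:
  series:
    - {"xyz": [0,0,0.0005],"twist": 0}
    - {"xyz": [0,0,0.0005],"twist": 0}
    - {"xyz": [0,0,0],"twist": 0}

```text
t: 13.83
position: [530.1, 191.0, 73.2]
orientation: [-0.124, 3.138, -0.0]
ft_force: [-5.3, -1.2, 12.3]
width: 22.8
gripper_force: 70.9
```

Seated with 12 N down. I'll ease off, then open only partway so the fingers stay clear of the dish.

play_rows:
  series:
    - {"xyz": [0,0,-0.0005],"twist": 0}
    - {"xyz": [0,0,-0.0005],"twist": 0}
    - {"xyz": [0,0,0],"twist": 0}
  squeeze: 20

```text
t: 14.08
position: [530.1, 191.0, 73.2]
orientation: [-0.124, 3.138, -0.0]
ft_force: [-4.0, -0.2, 7.6]
width: 23.2
gripper_force: 69.9
```

play_rows:
  series:
    - {"xyz": [0,0,0],"twist": 0}
    - {"xyz": [0,0,0],"twist": 0}
    - {"xyz": [0,0,0],"twist": 0}
    - {"xyz": [0,0,0],"twist": 0}
    - {"xyz": [0,0,0],"twist": 0}
    - {"xyz": [0,0,0],"twist": 0}
  gripper: 0.55

```text
t: 14.58
position: [530.1, 190.9, 72.1]
orientation: [0.124, -3.139, 0.0]
ft_force: [-0.1, -0.0, 0.2]
width: 47.2
gripper_force: 0.0
```

play_rows:
  series:
    - {"xyz": [0,0,-0.003],"twist": 0}
    - {"xyz": [0,0,-0.008],"twist": 0}
    - {"xyz": [0,0,-0.015],"twist": 0}
    - {"xyz": [0,0,-0.02],"twist": 0}
    - {"xyz": [0,0,-0.02],"twist": 0}
    - {"xyz": [0,0,-0.02],"twist": 0}
    - {"xyz": [0,0,-0.02],"twist": 0}
    - {"xyz": [0,0,-0.015],"twist": 0}
    - {"xyz": [0,0,-0.005],"twist": 0}
    - {"xyz": [0,0,0],"twist": 0}

```text
t: 15.42
position: [531.3, 191.2, 200.4]
orientation: [-0.124, 3.135, 0.001]
ft_force: [0.1, -0.1, -0.2]
width: 46.7
gripper_force: 0.0
```

```bash
python3 - <<'E'
from st import *; import cv2
st()
c=bot.capture("wrist"); d=bot.capture("scene")
a=cv2.resize(c["image"],(400,300)); b=cv2.resize(d["image"][120:270,280:480],(400,300))
cv2.imwrite("pics/p6.png",np.hstack([a,b])[:,:,::-1])
E
```

```text
t 15.4167 pos [531.3 191.2 200.4] yhead 94.52 z [ 3.9e-03  8.0e-04 -1.0e+00] j [ 0.23  0.36 -0.02  1.18 -0.    0.15] F [ 0.1 -0.1 -0.2] w 46.682569111586645 0.0
```

View pics/p6.png

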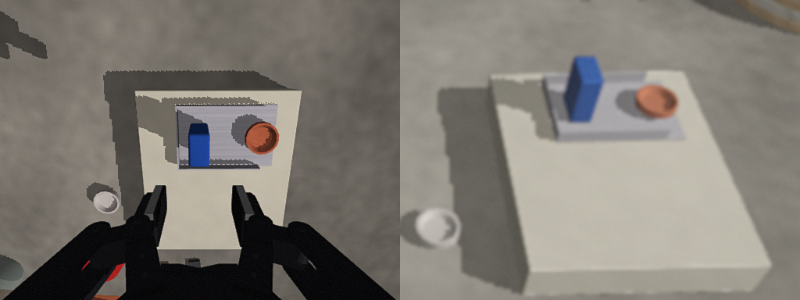

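The scoop lies flat within the slab's top (wrist view 178–275, 105–168), with the dish upright in it at (262,138). The gripper is clear and the white dish is where it started.

```bash
python3 -c "
from plant import bot
print(bot.close_job())"
```

```text
the job is handed in; nothing more can be done
None
```

The job is handed in: the scoop sits level on top of the slab with the terracotta dish upright in it, the gripper has let go and is clear, and the white dish was left alone (about 15.5 s of the 45 s used).

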